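# Nip up a bench clamp on an adapter sleeve

## Task

One of the two bench clamps has the black adapter sleeve standing under its screw. Turn that clamp's bar knob clockwise until it suddenly goes stiff, then give it about 30 degrees more (a twelfth of a turn) and let go. Leave the empty clamp and the standing sleeve as they are.

Things in the scene. Friction and masses are not known exactly. Their poses are not given: they have to be found in the camera images.
- knob_grip (a point): centre of the bar knob on the clamp that holds the sleeve: black bar 64 mm long, 14 thick, 24 high (z 0.208 to 0.232), turning about a vertical axis through this point; x runs along the bar, z up. Pinch it across its thickness from above. Below it a 24 mm wide hub, a 34 mm wide steel collar (z 0.183 to 0.189) and the clamp's grey arm (top at z 0.182), which runs to a column at one end. Bolted to a riser board.
- knob_turn (a joint): easy part of that knob's turn, rad: -0.85 to -0.4 at the start, grows as the knob is turned clockwise seen from above, stops at 0, where the screw's foot bears on the sleeve and the bar lies in line with the clamp's arm. It needs 0.02 N m and stays where it is left.
- knob_squeeze (a joint): stiff part of the same knob's turn, rad: 0 at the start, grows (clockwise) only once knob_turn has come to 0, and then the knob needs 0.15 N m; it stays where it is left. The total turn of the bar is the sum of both.
- adapter_center (a point): centre, half-way up, of the black turned steel adapter sleeve, 35 mm in diameter and 64 mm tall, that stands upright and loose on the clamp's base (10 mm thick) under the screw; z along its axis. A tall fixed press, 0.72 m high, stands right of the clamp, straight ahead of the robot: keep the arm left of it
- spare_tip (a point): end of the bar knob (32 mm from its axis, half-way up) on the other clamp, which is alike in shape and size but empty and stands lower, on the bench; its knob is to be left alone
Things that resemble listed ones, but are neither listed nor needed, are in the scene too. What is shaped like the part that bears adapter_center but turquoise is not meant.

How it is judged:
On the way:
1. the knob is turned down until it goes stiff, not yet tightened (value of joint knob_turn above -0.06 rad and value of joint knob_squeeze below 0.3 rad), for 0.05 s.
At the end, for the whole second after the job is handed in: The knob has been turned 18 to 42 degrees past the point where it went stiff and not backed off more than 8 degrees, it is at rest, and the sleeve still stands upright within 12 mm of where it was (value of joint knob_squeeze between 0.31 and 0.74 rad and value of joint knob_turn above -0.15 rad and velocity of joint each of knob_turn, knob_squeeze below 0.05 rad/s and distance of adapter_center from where it was at the start of the episode below 0.012 m and angle between adapter_center's own z axis and vertical below 0.17 rad); the robot touches nothing.
It fails at once if the clamp is overtightened, more than 46 degrees past the point where it went stiff (value of joint knob_squeeze above 0.81 rad).
It fails at once if the empty clamp's knob is turned (its bar's end moved more than 12 mm) (distance of spare_tip from where it was at the start of the episode above 0.012 m).
It also fails if it takes over 45 s, if anything falls off the work surface, if the arm or the gripper's body presses on something with over 40 N, if the wrist force passes 120 N, or if a joint passes its speed limit or range.

## Robot

A 7-joint arm with a two-finger parallel gripper is mounted at the origin on a cart in front of the work surface, level with it; the furniture and walls round the work are solid. World frame = base frame: x ahead of the robot, y to its left, z up, the work surface at z = 0. Lengths are in m, angles in rad, forces in N, time in s.
With the tool pointing down it reaches from about 0.425 to 0.925 m from the base axis. Payload 6.8 kg.
Tool frame: the origin (TCP) lies midway between the tips of the shut fingers; the grasp point (between the pads) lies 19 mm behind it; z points along the fingers, y is the direction in which the jaws open and shut (so a half turn about z gives the same grasp; the last joint's range is limited). The gripper opens to 88 mm and grips with 3 to 60 N. Pads are 20 mm wide; open, the fingers measure 115 mm over their backs; the gripper's body (75 mm by 178 mm) begins 61 mm behind the grasp point.
Start: joints at [-1.333, 0.477, 0.022, 1.555, -0.011, 1.109, -0.083], TCP at [0.229, 0.635, 0.223] pointing down, gripper open.
Joint ranges: [-2.96, 2.96], [-0.34, 2.1], [-1.41, 1.46], [0.24, 2.44], [-1.37, 4.51], [0.17, 1.92], [-2.96, 2.96]. Speed limits (rad/s): [2.39, 2.39, 3.14, 3.14, 3.14, 3.14, 3.14].

## Interface

Orientations are given as a rotation vector (axis times angle).
In Python, from workcell import r, set_gripper, get_image, camera_info gives the robot as it stands. Calls block until the motion is done:
- r.move_ptp(position, orientation): joint-space move of the TCP to a pose.
- r.servo_line(position, orientation=None, vel=0.15, max_force=None): straight line of the TCP; orientation=None keeps the orientation; vel is the mean speed in m/s. With max_force (N) it stops when the force on the tool has changed by that much, and returns True; else False.
- r.goto_joints(angles): joint-space move.
- set_gripper(opening): opening from 0.0 (shut) to 1.0 (fully open); the grip force is fixed at half the most; returns when the fingers have stopped.
- r.wait(seconds).
- r.ik(position, orientation): joint angles nearest the present ones, or None.
- get_image(name): name is "side" or "top"; returns the picture (420x560x3 uint8, blue, green, red); there is no depth.
- camera_info(name): a dict with "intrinsics" (3x3 intrinsics, pixels), "rvec" (rotation vector, rad) and "tvec" (3), from world to camera coordinates, as OpenCV has them. Camera axes: x right, y down, z forward; pixel columns grow to the right and rows downward; lengths in m; the calibration is good to about 2 mm. A picture is of the moment at which its call begins. camera_info takes no time and is no camera call.
A pose or a line that the arm cannot do raises r.PlanningError and nothing moves.
- r.job_done(): hands the job in, once; it reports no verdict.
Readings, each from a call of its own:
- r.current_t(): time.
- r.current_joint_pos(): joint angles.
- r.current_qd(): joint speeds.
- r.current_effort(): joint torques, N m.
- r.current_eef_pos(): TCP position.
- r.current_eef_rot(): TCP orientation.
- r.current_wrist_force(): force on the tool from outside, world axes, zero at the start.
- r.current_moment(): the same for the moment, N m.
- r.current_width(): opening from 0.0 (shut) to 1.0 (fully open).
Only numpy, scipy, OpenCV 4.12 (cv2) and the standard library are available. Lean on these libraries where they do the work, as an engineer would, in place of code of your own. Each camera call takes 0.05 s, during which the arm holds its last target.

## Working session

There is one attempt and no reset: what is moved stays moved. The work goes in short steps, each a Python script; the robot and the scene stay as the last script left them, time stands still between calls to the robot, and variables do not carry over. Pictures are saved under pics/ and viewed, and the job is handed in when it is done.

```bash
ls; mkdir -p pics; python3 - <<'E'
from workcell import r,get_image,camera_info
import cv2
for n in("side","top"):
    cv2.imwrite(f"pics/{n}0.png",get_image(n)); print(n,camera_info(n))
print(r.current_t(),r.current_eef_rot(),r.current_width())
E
```

```text
pics
side {'intrinsics': array([[412.86836131,   0.        , 278.51099587],
       [  0.        , 412.86836131, 215.94886109],
       [  0.        ,   0.        ,   1.        ]]), 'rvec': array([ 0.20266054, -2.60522171,  1.6203307 ]), 'tvec': array([ 0.52637377, -0.02559564,  1.23610799])}
top {'intrinsics': array([[514.87267645,   0.        , 286.26784035],
       [  0.        , 514.87267645, 222.04129003],
       [  0.        ,   0.        ,   1.        ]]), 'rvec': array([ 2.18157647, -2.16315038,  0.09023031]), 'tvec': array([0.43286355, 0.48849043, 1.03720258])}
0.1 [-5.40449087e-01 -3.09456295e+00  2.52838670e-03] 1.0018923547060894
```

View pics/side0.png

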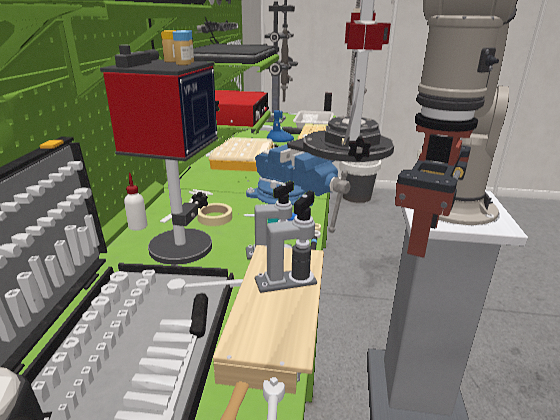

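View pics/top0.png

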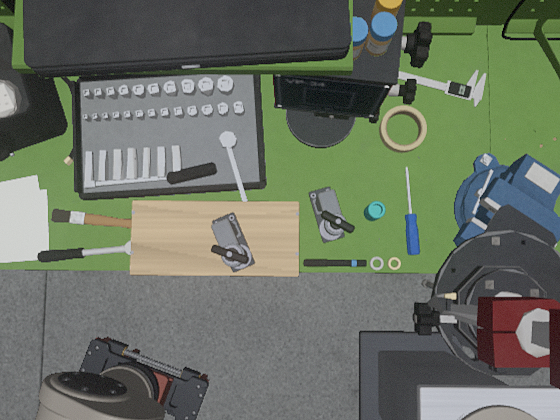

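The side view shows the sleeve in the clamp on the wooden board, around (300,260). In the top view that clamp's knob is at about (230,253), and the empty clamp's knob is at about (337,221). I'll enlarge both.

```bash
cat > h.py <<'E'
import numpy as np,cv2
from workcell import camera_info
def cam(n):
    c=camera_info(n);R=cv2.Rodrigues(np.array(c['rvec']))[0];return np.array(c['intrinsics']),R,np.array(c['tvec'])
def proj(n,p):
    K,R,t=cam(n);q=K@(R@np.array(p)+t);return q[:2]/q[2]
def atz(n,uv,z):
    K,R,t=cam(n);d=R.T@np.linalg.solve(K,[uv[0],uv[1],1.]);o=-R.T@t
    return o+d*(z-o[2])/d[2]
E
python3 - <<'E'
import cv2
from h import *
a=cv2.imread("pics/top0.png")[195:285,190:310];cv2.imwrite("pics/top0c.png",cv2.resize(a,None,fx=6.6,fy=6.6,interpolation=cv2.INTER_CUBIC))
a=cv2.imread("pics/side0.png")[170:300,230:340];cv2.imwrite("pics/side0c.png",cv2.resize(a,None,fx=4.6,fy=4.6,interpolation=cv2.INTER_CUBIC))
print(proj("top",[.229,.635,.223]),proj("top",[0,0,0]),atz("top",(230,253),.232),atz("top",(337,221),.19))
E
```

```text
[162.77507309 366.23834899] [501.14352472 464.53044442] [0.4141618  0.52762899 0.232     ] [0.47235442 0.34787993 0.19      ]
```

View pics/top0c.png

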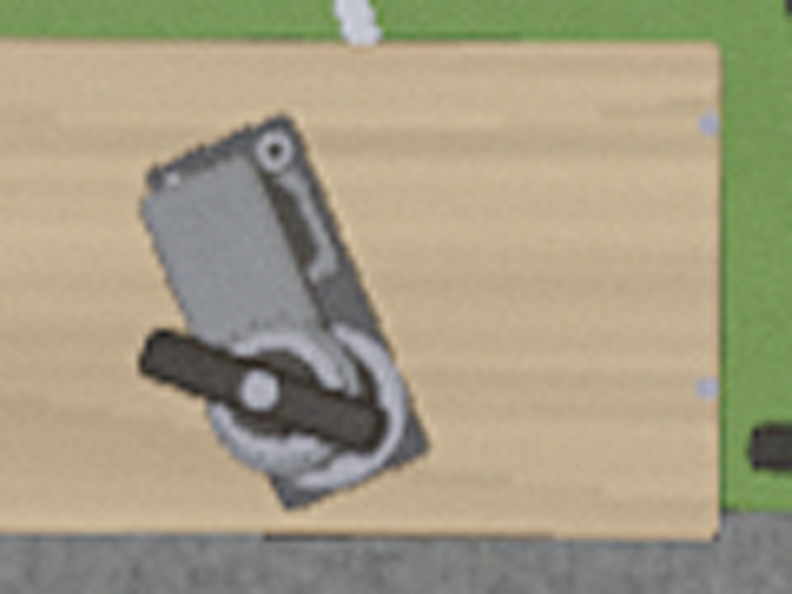

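View pics/side0c.png

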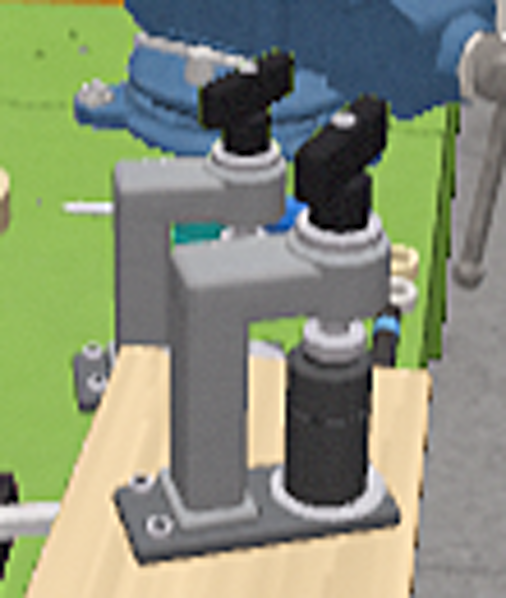

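```bash
cat >> h.py <<'E'
from scipy.spatial.transform import Rotation as Ro
def down(yaw): # tool z down; tool x along yaw in world
    x=np.array([np.cos(yaw),np.sin(yaw),0]);z=np.array([0,0,-1.]);return Ro.from_matrix(np.c_[x,np.cross(z,x),z]).as_rotvec()
E
python3 - <<'E'
from h import *
from workcell import r
f=lambda u,v:(190+u/6.6,195+v/6.6)
c=atz("top",f(260,390),.233); print("c",c,"side pred",proj("side",c),"measured",(305,196.1))
a=atz("top",f(150,352),.229);b=atz("top",f(375,430),.229)
print(a,b,np.linalg.norm(a-b),(a+b)/2)
bar=np.arctan2(*(a-b)[[1,0]])
# base edges at base top (z sleeve geometry: board ~.04?)
for z in(.03,.06):
  for p,q in((f(150,180),f(290,505)),(f(290,115),f(425,445))):
    d=atz("top",p,z)-atz("top",q,z);print("arm yaw",np.degrees(np.arctan2(d[1],d[0])),np.linalg.norm(d))
p,q=f(145,210),f(190,325);d=atz("top",p,.182)-atz("top",q,.182);print("armtop",np.degrees(np.arctan2(d[1],d[0])))
print("bar",np.degrees(bar))
for k in range(4):
  for off in (0,-np.pi):
    y=bar+off-np.radians(30*k)
    print(k,off,np.degrees(y),r.ik([c[0],c[1],.203],down(y)))
print(Ro.from_rotvec(r.current_eef_rot()).as_matrix().round(2))
E
```

```text
c [0.41233535 0.52847627 0.233     ] side pred [303.84958038 195.60712186] measured (305, 196.1)
[0.42170226 0.5566787  0.229     ] [0.40271535 0.50001802 0.229     ] 0.05975730573104824 [0.4122088  0.52834836 0.229     ]
arm yaw 24.354180585702885 0.10977624223715472
arm yaw 23.09028436272291 0.11075638665160349
arm yaw 24.354180585702842 0.10663814800637882
arm yaw 23.090284362722926 0.1075902737396483
armtop 22.46470609784916
bar 71.47407190968376
0 0 71.47407190968376 [-1.27571364  0.50842705  0.3933805   1.60771537 -0.21455307  1.06836642
 -1.14671746]
0 -3.141592653589793 -108.52592809031624 [-0.81476627  0.50132715 -0.26485102  1.57182577  0.14255911  1.08746115
  1.70337325]
1 0 41.474071909683765 [-1.3501676   0.52578174  0.50500516  1.61313662 -0.27964414  1.07531366
 -1.6153914 ]
1 -3.141592653589793 -138.52592809031623 [-0.89159278  0.49225948 -0.15514307  1.5779069   0.08299335  1.0778808
  1.22675326]
2 0 11.474071909683767 [-1.42634749  0.55080429  0.62383498  1.61848472 -0.35258097  1.08724125
 -2.07732915]
2 -3.141592653589793 -168.52592809031623 [-0.96776501  0.48727003 -0.04727246  1.58394492  0.02521205  1.07097371
  0.74942886]
3 0 -18.52592809031624 [-1.49616911  0.58246254  0.73901856  1.62318186 -0.42776583  1.10430854
 -2.53753402]
3 -3.141592653589793 -198.52592809031626 [-1.04521313  0.48615387  0.06216027  1.59005619 -0.03315887  1.06641342
  0.27324747]
[[-0.94  0.34 -0.  ]
 [ 0.34  0.94 -0.  ]
 [-0.   -0.   -1.  ]]
```

Measured geometry: the bar yaw is 71.5° and the clamp arm's yaw is about 23.5°, so the easy turn is about 48° (0.84 rad, inside the stated range). The side camera agrees on the knob centre to within about 1 px. I'll move in now.

```bash
python3 - <<'E'
from h import *
from workcell import r,get_image
o=down(np.radians(71.5-180));P=[.4123,.5284]
p=r.current_eef_pos()
r.servo_line([p[0],p[1],.32],vel=.15)
r.move_ptp(P+[.32],o)
print(r.servo_line(P+[.235],vel=.1,max_force=15))
print(r.current_t(),r.current_eef_pos(),r.current_wrist_force(),r.current_moment())
for n in("side","top"): cv2.imwrite(f"pics/{n}1.png",get_image(n))
a=cv2.imread("pics/side1.png")[120:280,230:390];cv2.imwrite("pics/side1c.png",cv2.resize(a,None,fx=3.7,fy=3.7,interpolation=cv2.INTER_CUBIC))
E
```

```text
False
3.5083 [0.4125885  0.52881651 0.23581013] [-0.37968177  0.10701577 -0.00978011] [ 0.06039921  0.09081526 -0.0175532 ]
```

View pics/side1c.png

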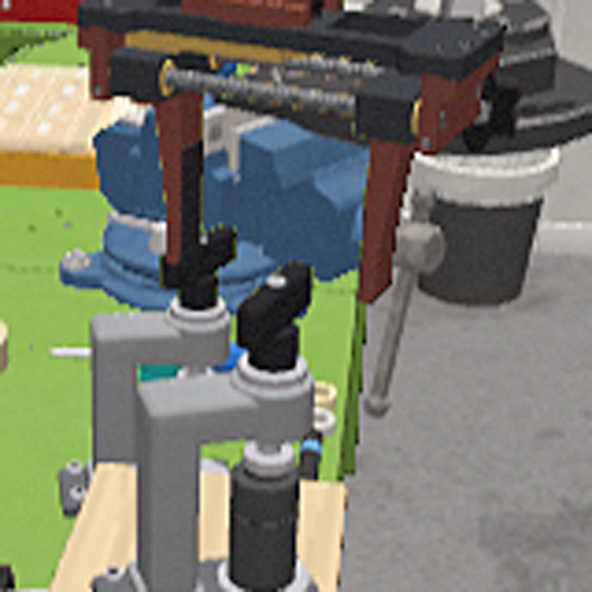

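The fingers straddle the knob: the tips are at crop (185,265) and (375,300), with the knob midway at (275,285). I'll descend, then grip.

```bash
python3 - <<'E'
from h import *
from workcell import r,get_image,set_gripper
print(r.servo_line([.4123,.5284,.203],vel=.05,max_force=10))
print(r.current_eef_pos(),r.current_wrist_force(),r.current_moment())
set_gripper(0.0)
print(r.current_t(),r.current_eef_pos(),r.current_width()*88,r.current_wrist_force(),r.current_moment())
cv2.imwrite("pics/side2.png",cv2.resize(get_image("side")[120:280,230:390],None,fx=3.7,fy=3.7,interpolation=cv2.INTER_CUBIC))
E
```

```text
False
[0.41239101 0.52855104 0.2031405 ] [-0.18677876 -0.4094252   0.61120727] [0.1114458  0.0330298  0.00326533]
5.425 [0.41247338 0.52833884 0.20301186] 22.60623011969746 [-0.12948172 -0.54090352 -0.09199452] [ 0.01983399  0.03581169 -0.00477349]
```

View pics/side2.png

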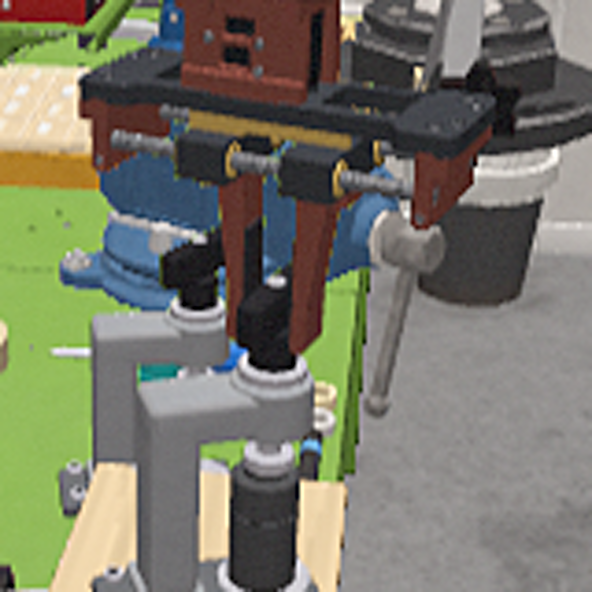

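The grip stopped at 22.6 mm instead of 14 mm. The fingertips reach z 0.203, below the bar's underside at 0.208, so they are gripping the 24 mm hub. I'll open, raise and grip again.

```bash
python3 - <<'E'
from h import *
from workcell import r,get_image,set_gripper
set_gripper(0.5)
r.servo_line([.4123,.5284,.2115],vel=.03)
set_gripper(0.0)
print(r.current_t(),r.current_eef_pos(),r.current_width()*88,r.current_wrist_force(),r.current_moment())
cv2.imwrite("pics/side3.png",cv2.resize(get_image("side")[120:280,230:390],None,fx=3.7,fy=3.7,interpolation=cv2.INTER_CUBIC))
E
```

```text
7.025 [0.41242802 0.52829981 0.211405  ] 13.688095835446655 [ 0.14932214 -0.59533175 -0.24051755] [ 0.02283355 -0.01679974  0.00723175]
```

View pics/side3.png

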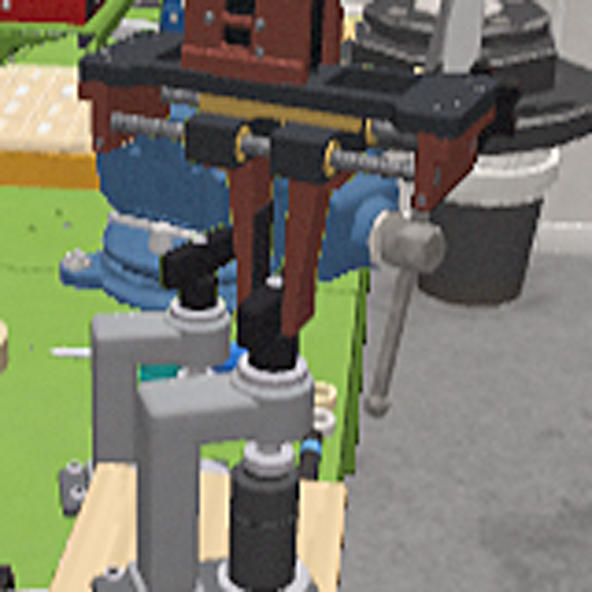

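Now the fingers pinch the bar at 13.7 mm. I'll turn with joint 7 only and watch the moment.

```bash
cat > turn.py <<'E'
from h import *
from workcell import r
def yaw():
    m=Ro.from_rotvec(r.current_eef_rot()).as_matrix()[:,0];return (np.degrees(np.arctan2(m[1],m[0]))+180)%360
def yawd():
    y=yaw();return y-360 if y>180 else y
def step(d):
    q=np.array(r.current_joint_pos()) if not hasattr(step,'q') else step.q
    q=q.copy();q[6]-=np.radians(d);step.q=q;r.goto_joints(q)
    print("%.2f yaw %.2f Mz %.3f F %s p %s"%(r.current_t(),yawd(),r.current_moment()[2],np.round(r.current_wrist_force(),1),np.round(r.current_eef_pos(),4)),flush=True)
E
python3 - <<'E'
from turn import *
print(yawd())
for d in(4,8,10,10):
    step(d)
E
```

```text
71.49704283482747
7.33 yaw 67.59 Mz -0.008 F [0.8 0.2 0. ] p [0.4125 0.5283 0.2114]
7.58 yaw 59.76 Mz -0.032 F [ 1.5 -0.4  0.4] p [0.4125 0.5283 0.2114]
7.88 yaw 49.87 Mz -0.028 F [ 0.2 -0.1  0.7] p [0.4125 0.5283 0.2114]
8.17 yaw 39.91 Mz 0.002 F [ 0.7  0.6 -0. ] p [0.4125 0.5283 0.2114]
```

Forces are negligible. I'll go on in 2° steps to find where it turns stiff.

```bash
python3 - <<'E'
from turn import *
step(6)
for i in range(9):
    step(2); r.wait(.1); print("   settled Mz %.3f yaw %.2f"%(r.current_moment()[2],yawd()))
E
```

```text
8.42 yaw 34.28 Mz -0.011 F [0.3 0.2 0.1] p [0.4125 0.5283 0.2114]
8.67 yaw 32.12 Mz -0.028 F [ 0.5 -0.2 -0.6] p [0.4125 0.5283 0.2114]
   settled Mz -0.009 yaw 32.05
9.02 yaw 30.00 Mz -0.014 F [ 1.2  0.  -1.2] p [0.4125 0.5283 0.2114]
   settled Mz 0.029 yaw 29.98
9.37 yaw 27.97 Mz -0.014 F [ 1.2 -0.1 -0.5] p [0.4125 0.5283 0.2114]
   settled Mz 0.046 yaw 27.97
9.72 yaw 25.97 Mz 0.005 F [0.5 0.4 0.2] p [0.4125 0.5283 0.2114]
   settled Mz -0.057 yaw 25.96
10.07 yaw 23.97 Mz -0.075 F [1.3 0.1 0.6] p [0.4125 0.5283 0.2114]
   settled Mz -0.021 yaw 23.96
10.42 yaw 21.96 Mz -0.004 F [ 1.4  0.2 -0.2] p [0.4125 0.5282 0.2114]
   settled Mz 0.025 yaw 21.96
10.77 yaw 19.96 Mz 0.032 F [ 1.3  0.  -0.8] p [0.4125 0.5283 0.2114]
   settled Mz 0.048 yaw 19.95
11.12 yaw 17.96 Mz -0.007 F [ 1.9 -0.4 -0.5] p [0.4125 0.5282 0.2114]
   settled Mz 0.043 yaw 17.96
11.47 yaw 15.96 Mz 0.048 F [ 2.4 -0.5 -0.7] p [0.4125 0.5283 0.2114]
   settled Mz 0.035 yaw 15.96
```

The yaw is 7° past the expected point and there's no clear 0.15 N m in the noise. I need to see whether the bar followed.

```bash
python3 - <<'E'
from turn import *
from workcell import get_image
for i in range(12): print(np.round(r.current_moment(),3),np.round(r.current_effort()[6],3)); r.wait(.02)
cv2.imwrite("pics/side4.png",cv2.resize(get_image("side")[150:260,250:360],None,fx=5.4,fy=5.4,interpolation=cv2.INTER_CUBIC))
cv2.imwrite("pics/top4.png",cv2.resize(get_image("top")[195:305,180:290],None,fx=5.4,fy=5.4,interpolation=cv2.INTER_CUBIC))
E
```

```text
[-0.017 -0.368  0.035] -0.013
[-0.046 -0.38   0.032] -0.012
[ 0.009 -0.305  0.047] -0.013
[-0.024 -0.362  0.058] -0.015
[-0.024 -0.393 -0.001] -0.017
[-0.07  -0.397 -0.007] -0.019
[-0.058 -0.335  0.045] -0.021
[-0.022 -0.32   0.025] -0.023
[-0.091 -0.351  0.034] -0.025
[-0.045 -0.35   0.026] -0.027
[-0.042 -0.299  0.057] -0.029
[-0.059 -0.354  0.028] -0.031
```

View pics/side4.png

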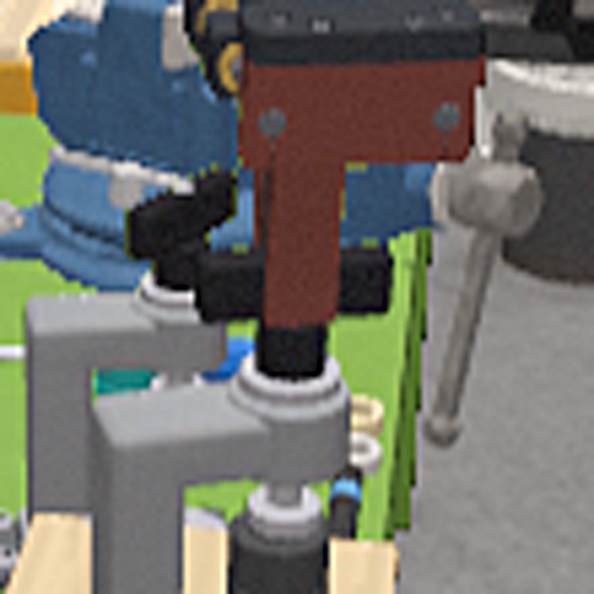

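View pics/top4.png

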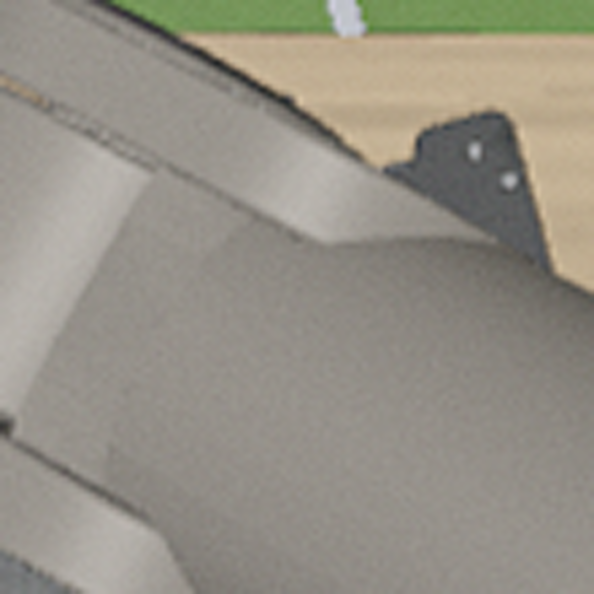

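The bar follows the gripper: in the side crop it runs from about (200,285) to (390,282). I'll compare that with predicted outlines for several bar angles.

```bash
python3 - <<'E'
from h import *
C=np.array([.4124,.5284])
for y in(30,25,20,16,12):
    t=np.radians(y);u=np.array([np.cos(t),np.sin(t)]);n=np.array([-u[1],u[0]])
    o=[]
    for s in(1,-1):
        P=[(proj("side",[*(C+s*.032*u+k*.007*n),z])-[250,150])*5.4 for k in(1,-1) for z in(.208,.232)]
        P=np.array(P);o.append((P.min(0).round(),P.max(0).round()))
    print(y,o)
# arm edges in side, top edge of arm far line: from knob center at z .182 along yaw
E
```

```text
30 [(array([189., 254.]), array([207., 340.])), (array([366., 228.]), array([390., 311.]))]
25 [(array([187., 251.]), array([202., 337.])), (array([371., 231.]), array([391., 315.]))]
20 [(array([187., 247.]), array([198., 333.])), (array([376., 234.]), array([392., 318.]))]
16 [(array([187., 244.]), array([195., 330.])), (array([379., 236.]), array([393., 321.]))]
12 [(array([188., 242.]), array([193., 327.])), (array([382., 239.]), array([393., 324.]))]
```

The bar matches about 16°, so it is following with no slip. Geometrically it is now about 7° into the stiff part. I'll continue while sampling the moment and the joint-7 effort, and refine the arm's yaw from the side picture.

```bash
python3 - <<'E'
from turn import *
e=[]
for i in range(10):
    step(1); e.append((r.current_moment()[2],r.current_effort()[6]))
print(np.mean(e,0))
a=cv2.imread("pics/side0.png")[195:250,260:325];cv2.imwrite("pics/side0d.png",cv2.resize(a,None,fx=10,fy=10,interpolation=cv2.INTER_CUBIC))
E
```

```text
12.12 yaw 14.93 Mz 0.051 F [ 1.7 -0.3 -1.3] p [0.4125 0.5283 0.2114]
12.37 yaw 13.92 Mz 0.092 F [ 1.7 -0.7 -0.6] p [0.4125 0.5283 0.2114]
12.62 yaw 12.92 Mz 0.045 F [ 1.8 -0.1 -1.3] p [0.4125 0.5283 0.2114]
12.87 yaw 11.93 Mz 0.070 F [ 2.5 -1.5 -0.4] p [0.4125 0.5283 0.2114]
13.12 yaw 10.92 Mz 0.067 F [ 1.7  0.1 -0.9] p [0.4125 0.5282 0.2114]
13.37 yaw 9.92 Mz 0.137 F [ 1.1 -0.7 -0.8] p [0.4125 0.5282 0.2114]
13.62 yaw 8.93 Mz 0.095 F [ 0.9 -0.4 -0.9] p [0.4125 0.5282 0.2114]
13.87 yaw 7.93 Mz 0.016 F [ 1.8 -1.7 -1.7] p [0.4125 0.5282 0.2114]
14.12 yaw 6.92 Mz 0.057 F [ 1.  -1.4 -0. ] p [0.4125 0.5283 0.2114]
14.37 yaw 5.93 Mz 0.029 F [ 1.8 -1.3 -0.4] p [0.4125 0.5283 0.2114]
[ 0.06592821 -0.13741514]
```

View pics/side0d.png

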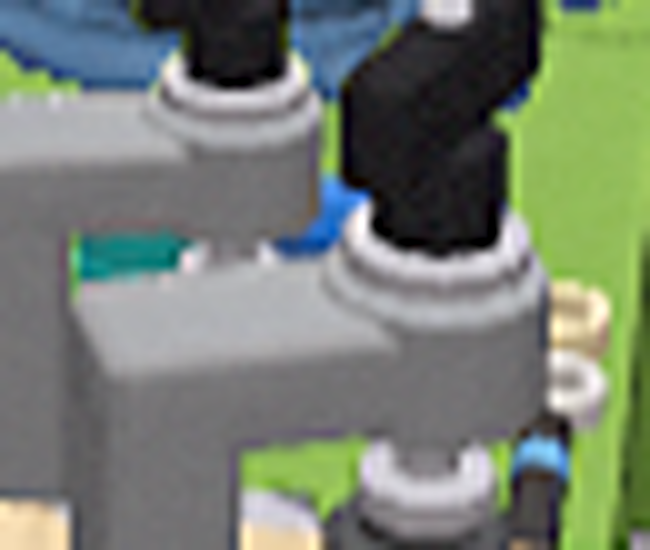

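```bash
python3 - <<'E'
from h import *
f=lambda u,v:(260+u/10,195+v/10)
for p,q in(((110,378),(395,345)),((75,290),(325,258))):
    d=atz("side",f(*p),.182)-atz("side",f(*q),.182);print(np.degrees(np.arctan2(d[1],d[0])),np.linalg.norm(d))
E
```

```text
23.329801071677597 0.0506366159774711
25.383319973041793 0.04658511937275382
```

All the estimates put the arm at about 23.8°, so the target bar yaw is about -6.

```bash
python3 - <<'E'
from turn import *
from workcell import get_image,set_gripper
for i in range(6):
    step(2); print("   eff7 %.3f"%r.current_effort()[6])
print(r.current_width()*88)
cv2.imwrite("pics/side5.png",cv2.resize(get_image("side")[150:260,250:360],None,fx=5.4,fy=5.4,interpolation=cv2.INTER_CUBIC))
set_gripper(0.6)
p=r.current_eef_pos()
r.servo_line([p[0],p[1],.33],vel=.1)
# retreat to the left/back like the start
r.goto_joints([-1.333,0.477,0.022,1.555,-0.011,1.109,-0.083])
print(r.current_t(),r.current_eef_pos())
for n in("side","top"): cv2.imwrite(f"pics/{n}6.png",get_image(n))
a=cv2.imread("pics/top6.png")[195:285,190:310];cv2.imwrite("pics/top6c.png",cv2.resize(a,None,fx=6.6,fy=6.6,interpolation=cv2.INTER_CUBIC))
a=cv2.imread("pics/side6.png")[170:300,230:340];cv2.imwrite("pics/side6c.png",cv2.resize(a,None,fx=4.6,fy=4.6,interpolation=cv2.INTER_CUBIC))
E
```

```text
14.62 yaw 3.96 Mz -0.002 F [ 1.9 -1.2 -0.5] p [0.4126 0.5282 0.2114]
   eff7 -0.120
14.87 yaw 1.99 Mz -0.007 F [ 2.3 -0.1 -1. ] p [0.4125 0.5282 0.2114]
   eff7 -0.121
15.12 yaw -0.00 Mz -0.016 F [ 3.  -0.8 -1.3] p [0.4125 0.5283 0.2114]
   eff7 -0.122
15.37 yaw -2.00 Mz 0.038 F [ 1.6 -2.2 -0.6] p [0.4125 0.5282 0.2114]
   eff7 -0.122
15.62 yaw -4.00 Mz 0.006 F [ 2.5 -1.5 -0.7] p [0.4125 0.5282 0.2114]
   eff7 -0.122
15.87 yaw -6.00 Mz 0.050 F [ 1.7 -0.8  0.3] p [0.4125 0.5282 0.2114]
   eff7 -0.122
13.792516865154518
18.9583 [0.23088256 0.6350276  0.22341607]
```

View pics/top6c.png

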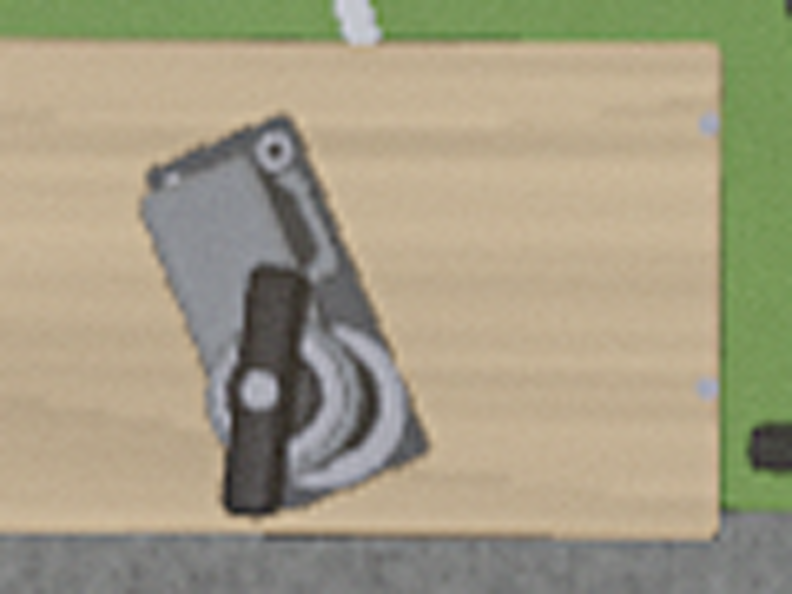

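View pics/side6c.png

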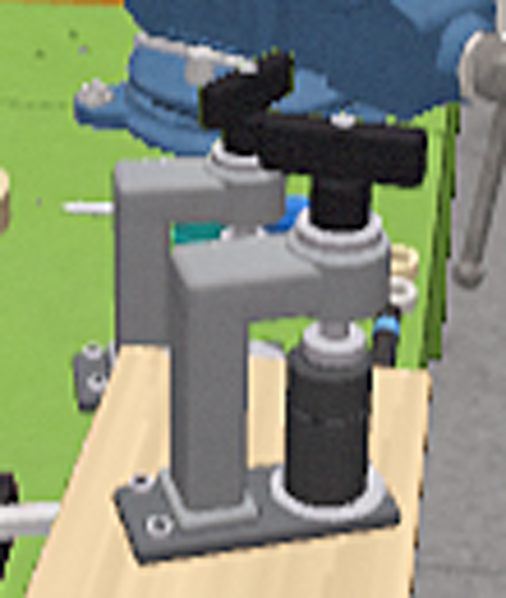

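The bar now runs from crop (252,510) to (278,268). That is about 6° clockwise of image-up, so about 30° past the arm line. The sleeve is upright and unmoved at (328,425), and the spare knob hasn't changed. The arm is clear, so I'll hand in.

```bash
python3 - <<'E'
from h import *
from workcell import r
f=lambda u,v:(190+u/6.6,195+v/6.6)
d=atz("top",f(278,268),.23)-atz("top",f(252,510),.23);y=np.degrees(np.arctan2(d[1],d[0]));print(y,23.8-y)
if 22<23.8-y<38: r.job_done();print("done")
E
```

```text
-5.090168496839073 28.890168496839074
the job is handed in; nothing more can be done
done
```

I turned the knob on the clamp holding the sleeve (the one on the riser board) clockwise by about 77°, then let go, moved the arm back to its start pose and handed the job in. The whole job took about 19 s.

- **Final angle:** the last top picture puts the bar about 29° past the line of the clamp's arm, which is where it goes stiff. The gripper's own angle at release gave about 30°.
- **Sleeve and empty clamp:** the last pictures show the sleeve upright and unmoved, the empty clamp's knob untouched, and the arm clear of everything.
- **First grip missed:** the fingers closed on the wider hub below the bar (22.6 mm instead of 14 mm). I opened, raised 8.5 mm and gripped the bar properly before turning anything.
- **Stiff point not felt clearly:** the wrist moment was too noisy to show a step at 0.15 N m. In the stiff part, joint-7 torque held at about -0.12 N m, but I had no reading from the easy part to compare it with. I therefore took the stiff point from the clamp arm's direction in the pictures, about 23.8° with estimates from 22.5° to 25.4°. That spread is small against the ±12° allowed.

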